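Load core spacers on a splined label-winder mandrel in size order

ROBOT

A 6-joint arm with a two-finger parallel gripper is mounted at the origin on a cart in front of the work surface, level with it; the furniture and walls round the work are solid. World frame = base frame: x ahead of the robot, y to its left, z up, the work surface at z = 0. Lengths are in m, angles in rad, forces in N, time in s.
With the tool pointing down it reaches from about 0.25 to 0.8 m from the base axis. Payload 8.5 kg.
Tool frame: the origin (TCP) lies midway between the tips of the shut fingers; the grasp point (between the pads) lies 19 mm behind it; z points along the fingers, y is the line along which they close (so a half turn about z gives the same grasp; the last joint's range is limited). The gripper opens to 85 mm and grips with 20 to 120 N. Pads are 22 mm wide; open, the fingers measure 114 mm over their backs; the gripper's body (76 mm by 85 mm) begins 54 mm behind the grasp point. The pads swing forward as they close: fully open they stand 13 mm farther back than shut.
Start: joints at [1.228, 0.238, -0.013, 1.319, 0, 1.571], TCP at [0.176, 0.494, 0.231] pointing down, gripper open.
Joint ranges: [-2.66, 2.66], [-1.03, 1.9], [-1.14, 1.46], [-1.82, 2.27], [-1.45, 1.34], [-3.14, 3.14]. Speed limits (rad/s): [2.22, 2.22, 2.79, 3.14, 3.14, 3.14].

INTERFACE

Orientations are given as a 3x3 rotation matrix whose columns are the frame's x, y, z axes.
In Python, from rig import r gives the robot as it stands. The module is installed in compiled form; this text tells all that it offers.
- The arm moves only by the shell command python3 -m creep 'ROWS'. ROWS is JSON, a list of rows, each an object with "grip": the closure, from -1 (fully open) to 1 (shut); "dp": the shift along the tool's x, y, z scaled (see below), a list of three; "turn": the turn about the tool's z scaled (see below). In form: [{"grip": grip, "dp": [tx, ty, tz], "turn": turn}, ...]. A call has 1 to 12 rows; each row is the pose to reach, as a shift and turn from the pose commanded when the call began, along the tool's axes at that moment, turning the shorter way round; what a row does not reach only later rows make up. The controller multiplies each number of a shift by 25 cm and each number of a turn by 180 degrees. A row lasts 1/10 s, in which the tool goes at most 50 mm and 8.59 degrees, less where a joint would pass 70% of its speed; a pose out of reach is approached as far as the arm can. A call with a number of a shift or a turn outside -1 to 1 is refused whole. A call with a gripper value outside its range is refused whole. The fingers move at their own pace and stop on an object; the grip force is fixed at half the most. Time passes only in rows, so rows that repeat a pose let the fingers close. It gives the time, the measured TCP pose, the force, the opening and the grip force at its end, in the units of the state.
- r.get_state(): the state, without advancing time (a new reading comes with each control period).
- r.read_camera(name): name is "scene" or "top"; returns a dict with "frame" (480x640x3 uint8, red, green, blue), "depth" (480x640 float32, m along the optical axis (not along the pixel's ray), 0 where there is no reading), "mtx" (3x3 intrinsics, pixels), "T" (4x4, takes a point from camera to world coordinates). Camera axes: x right, y down, z forward; pixel columns grow to the right and rows downward; lengths in m; the calibration is good to about 2 mm. A picture is of the moment at which its call begins.
- r.finish_job(): hands the job in; it is judged then, once.
Trained networks look in a picture, given as the dict that the camera call returned (one of the last four; its "shot" number tells which), for a name from the list of things; names that differ only in an ending like _2 or _b are one class to them, and where a whole thing is asked for, a point or a joint stands for the part that bears it (a point fixed in the world has none). Each returns a list of dicts, best first, with "score" (0 to 1); they miss things now and then, are a little off and sometimes report something else, mostly with a low value. They report only what shows in the picture. A call takes as long as a camera call.
- r.regions_of(picture, target): "mask" (480x640 bool, what is visible of it) and "box" ([left, top, width, height] in pixels, round what is visible of it).
- r.pinpoint(picture, target): "at" ([column, row] in pixels: a listed point, or the origin of a listed thing).
The state is a dict: "t": time; "joint_pos": joint angles; "joint_velocities": joint speeds; "effort": joint torques, N m; "eef_pos": TCP position; "ee_rot": TCP orientation; "force": force on the tool from outside, world axes, zero at the start; "torque": the same for the moment, N m; "grip_width": opening from 0.0 (shut) to 1.0 (fully open); "gripper_force": force on a finger pad.
Only numpy, scipy, OpenCV 4.12 (cv2) and the standard library are available. Lean on these libraries where they do the work, as an engineer would, in place of code of your own. Each camera call takes 0.05 s, during which the arm holds its last target. There are 200 camera calls.

TASK

Thread the three core spacers onto the label winder's upright ribbed mandrel, the large blue one first, then the medium orange, then the small white on top, each turned until its gaps find the ribs and then lowered fully home, lying flat on the one below. Work gently: never force a spacer down on the ribs, do not let one fall down the spindle, and leave the other things on the desk alone.

Things in the scene. Friction and masses are not known exactly. Their poses are not given: they have to be found in the camera images.
- winder: Label winder, fixed: grey foot plate 116 x 116 mm, 12 high; white round housing, 72 diameter (86 at its foot), top 50 above the desk; black brake knob 30 up, to 52 from the axis on the -x side; on top the turning mandrel (flange and ribbed spindle). Origin: on the mandrel's axis at desk height, z up. Pressing it harder than 60 N damages it.
- seat (a point): Centre of the mandrel flange's top (steel disc, 55 mm diameter), on the axis, 60 mm above the desk: the first spacer's underside rests here. z up. The mandrel turns in a stiff bearing (0.3 N m) and was left at any angle: that angle is NOT reported (this point's yaw and the winder's tell nothing of it); find it by feel or by eye.
- rib_top (a point): On the axis, 106 mm above the desk, at the height of the square upper ends of the four ribs. The ribs are 90 degrees apart, 4.8 mm wide, reach 12 mm from the axis and run from here down to the flange, 46 mm. The spindle between and above them is round, 15 mm diameter.
- tip (a point): Top of the steel spindle, on the axis, 120 mm above the desk, 8 mm diameter; below it the spindle widens over 7 mm to its full 15 mm; its top 14 mm has no ribs.
- spacer_large: Large spacer: loose blue octagonal ring, 54 mm across flats (flats face 0, 45, 90.. deg from its x axis), 17 high, lying flat. Hole 28 mm with four inward teeth 8 wide at 45, 135, 225, 315 deg, inner faces 9.5 from the axis; gaps (0, 90, 180, 270 deg) pass the ribs with about 8 deg play each way, 1.5 mm sideways. Grip across flats, 40 N. Origin: centre of underside, z up.
- spacer_medium: Medium spacer: loose orange octagonal ring, 45 mm across flats (flats face 0, 45, 90.. deg from its x axis), 17 high, lying flat. Hole 28 mm with four inward teeth 8 wide at 45, 135, 225, 315 deg, inner faces 9.5 from the axis; gaps (0, 90, 180, 270 deg) pass the ribs with about 8 deg play each way, 1.5 mm sideways. Grip across flats, 40 N. Origin: centre of underside, z up.
- spacer_small: Small spacer: loose white octagonal ring, 36 mm across flats (flats face 0, 45, 90.. deg from its x axis), 17 high, lying flat. Hole 28 mm with four inward teeth 8 wide at 45, 135, 225, 315 deg, inner faces 9.5 from the axis; gaps (0, 90, 180, 270 deg) pass the ribs with about 8 deg play each way, 1.5 mm sideways. Grip across flats, 40 N. Origin: centre of underside, z up.
- tape: Bystander, loose on the desk: roll of brown packing tape, 102 x 102 x 48 mm. Origin: middle of the underside. Leave alone.
- stamp: Bystander, loose on the desk: red and black date stamp, 34 x 52 x 78 mm. Origin: middle of the underside. Leave alone.
- phone: Bystander, loose on the desk: white telephone handset, 46 x 155 x 21 mm. Origin: middle of the underside. Leave alone.
- marker: Bystander, loose on the desk: black-capped felt marker, 16 x 135 x 16 mm. Origin: middle of the underside. Leave alone.
- stock: Bystander, loose on the desk: blue note pad, 148 x 118 x 15 mm. Origin: middle of the underside. Leave alone.

How it is judged:
On the way, in this order (a step that is already met when the one before it is completed fails the run):
1. the large spacer is threaded on and fully home on the flange, let go, before the others (horizontal distance between spacer_large and seat below 0.0035 m and z of spacer_large in the frame of seat between -0.0025 and 0.0025 m and angle between spacer_large's own z axis and vertical below 0.08 rad and contact force between the fingers and spacer_large below 0.1 N and horizontal distance between each of spacer_medium, spacer_small and seat above 0.03 m), for 0.2 s.
2. the medium spacer is threaded on and home on the large one, let go, before the small one (horizontal distance between each of spacer_large, spacer_medium and seat below 0.0035 m and z of spacer_large in the frame of seat between -0.0025 and 0.0025 m and angle between each of spacer_large, spacer_medium's own z axis and vertical below 0.08 rad and z of spacer_medium in the frame of seat between 0.0145 and 0.0195 m and contact force between the fingers and spacer_medium below 0.1 N and horizontal distance between spacer_small and seat above 0.03 m), for 0.2 s.
At the end, for the whole second after the job is handed in: All three spacers are on the mandrel, large at the bottom (underside at the flange's height), medium 17 mm and small 34 mm above it, each within 2.5 mm in height, 3.5 mm of the axis and 0.08 rad of level, at rest and released (horizontal distance between each of spacer_large, spacer_medium, spacer_small and seat below 0.0035 m and z of spacer_large in the frame of seat between -0.0025 and 0.0025 m and angle between each of spacer_large, spacer_medium, spacer_small's own z axis and vertical below 0.08 rad and z of spacer_medium in the frame of seat between 0.0145 and 0.0195 m and z of spacer_small in the frame of seat between 0.0315 and 0.0365 m and linear speed of each of spacer_large, spacer_medium, spacer_small below 0.02 m/s); the robot touches nothing.
It fails at once if the winder or its mandrel is pressed or struck with more than 60 N (contact force between winder and anything else above 60 N).
It fails at once if a spacer falls down the spindle (faster than 0.4 m/s while round it) ((horizontal distance between spacer_large and seat below 0.006 m and z of spacer_large in the frame of seat below 0.055 m and linear speed of spacer_large above 0.4 m/s) or (horizontal distance between spacer_medium and seat below 0.006 m and z of spacer_medium in the frame of seat below 0.055 m and linear speed of spacer_medium above 0.4 m/s) or (horizontal distance between spacer_small and seat below 0.006 m and z of spacer_small in the frame of seat below 0.055 m and linear speed of spacer_small above 0.4 m/s)).
It fails at once if a bystander is moved by more than 15 mm (distance of any of tape, stamp, phone, marker, stock from where it was at the start of the episode above 0.015 m).
It also fails if it takes over 72 s, if anything falls off the work surface, if the arm or the gripper's body presses on something with over 40 N, if the wrist force passes 120 N, or if a joint passes its speed limit or range.

## Working session

There is one attempt and no reset: what is moved stays moved. The work goes in short steps, Python scripts to look and compute and a shell command to move; the robot and the scene stay as the last step left them, time stands still between calls to the robot, and variables do not carry over. Pictures are saved under pics/ and viewed, at most 10 in all, crops included, and the job is handed in when it is done.

```bash
mkdir -p pics; cat > h.py <<'E'
from rig import r
import numpy as np, cv2
def pt(p,uv,z):
    "pixel ray meets plane z"
    K,T=np.array(p["mtx"]),np.array(p["T"]); d=T[:3,:3]@np.linalg.inv(K)@[uv[0],uv[1],1.]; o=T[:3,3]
    return o+d*(z-o[2])/d[2]
def cloud(p):
    K,T=np.array(p["mtx"]),np.array(p["T"]); v,u=np.mgrid[:480,:640]; D=p["depth"]
    X=np.stack([(u-K[0,2])/K[0,0]*D,(v-K[1,2])/K[1,1]*D,D],-1)
    return X@T[:3,:3].T+T[:3,3]
def save(p,n,crop=None,s=1):
    f=p["frame"][:,:,::-1]
    if crop: x,y,w,h=crop; f=f[y:y+h,x:x+w]
    cv2.imwrite(f"pics/{n}.png",cv2.resize(f,None,fx=s,fy=s,interpolation=cv2.INTER_CUBIC))
E
python3 - <<'E'
from h import *
s=r.get_state(); print(s["t"],s["eef_pos"],s["ee_rot"],s["grip_width"])
for c in("scene","top"):
    p=r.read_camera(c); save(p,c); C=cloud(p)
    print(c,np.round(p["T"],3).tolist(),np.round(p["mtx"],1).tolist())
    for n in["spacer_large","spacer_medium","spacer_small","winder","tape","stamp","phone","marker","stock"]:
        g=r.regions_of(p,n)
        for q in g[:2]:
            m=q["mask"]&(p["depth"]>0); P=C[m]; 
            if len(P): print(n,round(q["score"],2),q["box"],"med",np.round(np.median(P,0),3),"zmax",np.round(np.percentile(P[:,2],97),3))
    for n in["spacer_large","spacer_medium","spacer_small","seat","tip","rib_top"]:
        for q in r.pinpoint(p,n)[:2]: 
            z={"seat":.06,"tip":.12,"rib_top":.106}.get(n,0); print(n,round(q["score"],2),q["at"],np.round(pt(p,q["at"],z),4))
E
```

```text
0.0 [0.17631576 0.49406766 0.23069013] [[-9.41817355e-01  3.36124758e-01 -4.65850884e-04]
 [ 3.36125080e-01  9.41816439e-01 -1.31336139e-03]
 [-2.70725880e-06 -1.39353072e-03 -9.99999029e-01]] 1.0021502459970844
scene [[0.542, -0.43, 0.722, -0.343], [-0.841, -0.269, 0.47, -0.601], [-0.008, -0.862, -0.507, 0.783], [0.0, 0.0, 0.0, 1.0]] [[486.0, 0.0, 316.5], [0.0, 486.0, 234.0], [0.0, 0.0, 1.0]]
spacer_large 0.86 [422.0, 307.1, 27.3, 25.6] med [ 0.566 -0.352  0.014] zmax 0.018
spacer_medium 0.72 [371.1, 316.0, 19.2, 16.5] med [ 0.483 -0.242  0.013] zmax 0.017
winder 0.93 [274.3, 242.9, 59.7, 48.3] med [0.532 0.017 0.023] zmax 0.101
tape 0.75 [221.8, 261.4, 14.3, 5.3] med [0.481 0.231 0.014] zmax 0.017
tape 0.68 [329.9, 235.6, 37.4, 36.4] med [ 0.683 -0.037  0.031] zmax 0.048
stamp 0.56 [387.5, 234.4, 19.6, 31.4] med [ 0.746 -0.156  0.045] zmax 0.076
phone 0.72 [410.7, 270.9, 60.1, 20.0] med [ 0.726 -0.303  0.016] zmax 0.021
marker 0.45 [204.2, 219.5, 14.7, 14.3] med [0.623 0.431 0.009] zmax 0.014
stock 0.61 [141.0, 234.8, 61.5, 35.1] med [0.436 0.431 0.013] zmax 0.017
spacer_large 0.59
[... 847 characters left out ...]
 0.017] zmax 0.02
winder 0.7 [315.5, 236.9, 50.6, 45.5] med [0.546 0.031 0.015] zmax 0.078
phone 0.7 [425.3, 180.1, 59.0, 18.6] med [ 0.738 -0.294  0.019] zmax 0.024
stock 0.6 [162.8, 281.8, 43.5, 52.3] med [0.447 0.431 0.016] zmax 0.02
stock 0.48 [309.1, 236.9, 51.1, 50.2] med [0.546 0.031 0.015] zmax 0.081
spacer_large 0.66 [477.6, 249.4] [ 0.5777 -0.3465  0.    ]
spacer_large 0.4 [455.2, 189.3] [ 0.746  -0.2979  0.    ]
spacer_medium 0.61 [439.0, 283.3] [ 0.489  -0.2371  0.    ]
spacer_small 0.42 [265.5, 287.4] [0.4882 0.2238 0.    ]
spacer_small 0.41 [356.6, 206.1] [ 0.7046 -0.0252  0.    ]
seat 0.83 [339.4, 259.0] [0.5521 0.027  0.06  ]
rib_top 0.95 [330.6, 255.5] [0.5553 0.0494 0.106 ]
```

View pics/top.png

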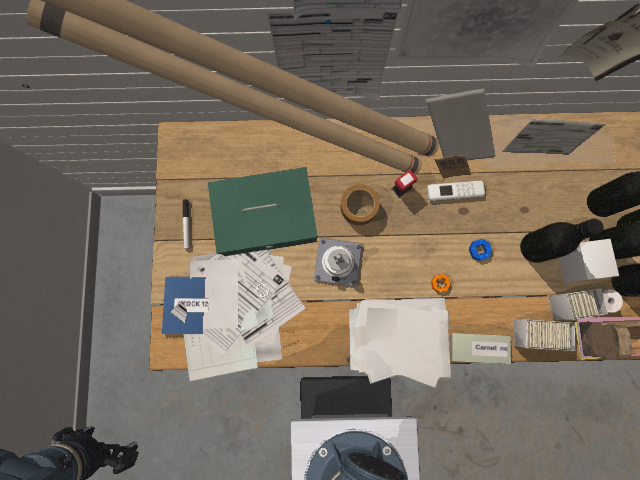

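```bash
python3 - <<'E'
import cv2,numpy as np
t=cv2.imread("pics/top.png"); s=cv2.imread("pics/scene.png")
def c(f,u,v,w,S): return cv2.resize(f[v-w//2:v+w//2,u-w//2:u+w//2],(S,S),interpolation=cv2.INTER_CUBIC)
a=np.hstack([c(t,480,249,40,260),c(t,440,283,40,260),c(t,265,287,40,260)])
b=np.hstack([c(t,338,258,60,260),c(s,302,262,60,260),c(s,228,264,40,260)])
cv2.imwrite("pics/crops.png",np.vstack([a,b]))
E
```

```text
(no output)
```

View pics/crops.png

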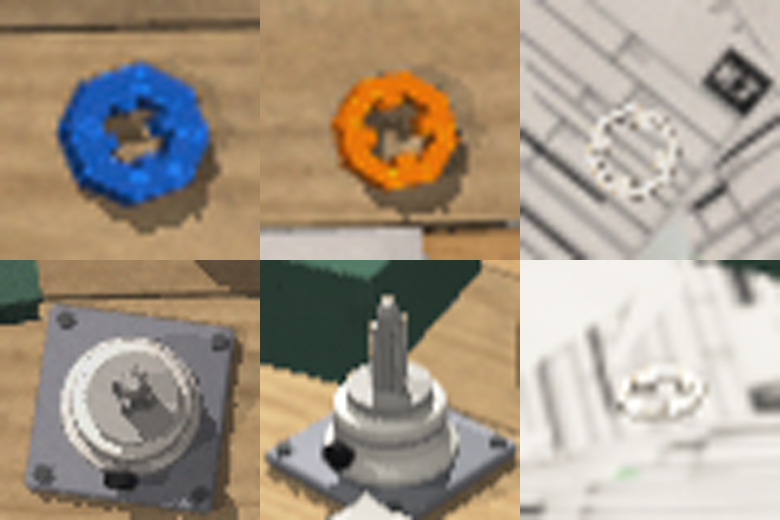

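```bash
cat >> h.py <<'E'
from scipy.optimize import minimize
def proj(p,X):
    K,T=np.array(p["mtx"]),np.array(p["T"]); c=(np.atleast_2d(X)-T[:3,3])@T[:3,:3]; q=c@K.T
    return q[:,:2]/q[:,2:]
def ring(x,y,z,th,A):
    a=np.deg2rad(22.5+45*np.arange(8)); R=A/2/np.cos(np.pi/8)
    o=np.c_[R*np.cos(a),R*np.sin(a)]
    h=[]
    t=np.arange(0,360,2.)
    for d in t:
        rel=np.deg2rad((d%90)-45); rr=.014
        if abs(rr*np.sin(rel))<.004: rr=.0095/np.cos(rel)
        h.append([rr*np.cos(np.deg2rad(d)),rr*np.sin(np.deg2rad(d))])
    c,s=np.cos(th),np.sin(th); M=np.array([[c,s],[-s,c]])
    f=lambda q:np.c_[np.array(q)@M+[x,y],np.full(len(q),z)]
    return f(o),f(h)
def render(p,prm,A,org,n,S=8,z0=0.):
    x,y,th=prm
    (o1,h1),(o0,h0)=ring(x,y,z0+.017,th,A),ring(x,y,z0,th,A)
    I=lambda X:np.round(((proj(p,X)-org+.5)*S)*16-8).astype(np.int32)
    im=np.zeros((n*S,n*S),np.uint8); cv2.fillConvexPoly(im,cv2.convexHull(I(np.r_[o1,o0])),255,shift=4)
    a=np.zeros_like(im);b=np.zeros_like(im); cv2.fillPoly(a,[I(h1)],255,shift=4); cv2.fillPoly(b,[I(h0)],255,shift=4)
    im[(a>0)&(b>0)]=0
    return cv2.resize(im,(n,n),interpolation=cv2.INTER_AREA)/255.
def fit(p,W,A,x,y,org,n,z0=0.,ths=None):
    res=[]
    for d in (range(0,90,5) if ths is None else ths):
        g=minimize(lambda q:((render(p,(x+q[0]/1e3,y+q[1]/1e3,np.deg2rad(d+q[2]*3)),A,org,n,z0=z0)-W)**2).sum(),[0,0,0],method="Nelder-Mead",options=dict(maxfev=70,initial_simplex=[[0,0,0],[3,0,0],[0,3,0],[0,0,1]]))
        res.append((g.fun,x+g.x[0]/1e3,y+g.x[1]/1e3,(d+3*g.x[2])%90))
    return sorted(res)
E
cat > f1.py <<'E'
from h import *
G={"spacer_large":(.577,-.347,.054),"spacer_medium":(.488,-.238,.045),"spacer_small":(.486,.228,.036)}
for c in("top","scene"):
    p=r.read_camera(c); C=cloud(p); F=p["frame"].astype(float)
    for n,(x,y,A) in G.items():
        u=proj(p,[x,y,.01])[0]; N=40; org=np.round(u).astype(int)-N//2; sl=np.s_[org[1]:org[1]+N,org[0]:org[0]+N]
        f=F[sl]
        if n=="spacer_small":
            zz=C[sl][...,2]; g=np.median(zz); W=np.clip((zz-g-.003)/.005,0,1); print("ground",g,np.percentile(zz,99.5))
        else:
            v=(f[...,2]-f[...,0]) if "large" in n else (f[...,0]-f[...,2]); lo=np.median(v); hi=np.percentile(v,92); W=np.clip((v-lo)/(hi-lo),0,1)
        for q in fit(p,W,A,x,y,org,N)[:4]: print(c,n,np.round(q,4))
    m=(np.abs(C[...,0]-.55)<.06)&(np.abs(C[...,1]-.03)<.06)&(p["depth"]>0)
    Z=C[...,2]
    for a,b in((.054,.066),(.044,.054),(.07,.1),(.1,.125)):
        P=C[m&(Z>a)&(Z<b)]; print(c,a,b,len(P),np.round(P.mean(0),4),"mm",np.round(P.min(0),4),np.round(P.max(0),4))
        if a<.06:
            (ex,ey),er=cv2.minEnclosingCircle((P[:,:2]*1e3).astype(np.float32)); print(" circ",ex,ey,er)
    np.save(f"pics/{c}.npy",C)
    cv2.imwrite(f"pics/{c}_b.png",p["frame"][:,:,::-1])
E
time python3 f1.py
```

```text
top spacer_large [12.4815  0.5768 -0.3502 62.9503]
top spacer_large [12.4827  0.5768 -0.3502 62.9252]
top spacer_large [12.5613  0.5768 -0.3502 63.0332]
top spacer_large [12.6047  0.5769 -0.3502 62.9543]
top spacer_medium [18.2726  0.4901 -0.2389 55.7959]
top spacer_medium [18.5409  0.4901 -0.2386 56.7018]
top spacer_medium [18.541   0.4901 -0.2388 56.4448]
top spacer_medium [18.5505  0.4901 -0.2387 55.3619]
ground 0.011659053982983059 0.02195043770493045
top spacer_small [70.1108  0.4818  0.2318 31.5538]
top spacer_small [70.1312  0.4818  0.2318 32.5899]
top spacer_small [70.2103  0.4817  0.2319 35.3558]
top spacer_small [70.2713  0.4819  0.232  35.7661]
top 0.054 0.066 296 [0.5506 0.0308 0.0599] mm [0.5218 0.0021 0.0543] [0.5781 0.0563 0.0659]
 circ 549.8851928710938 31.082822799682617 30.755422592163086
top 0.044 0.054 233 [0.5484 0.0315 0.0491] mm [ 0.5174 -0.0034  0.0441] [0.608  0.0888 0.054 ]
 circ 568.921630859375 45.823997497558594 58.088218688964844
top 0.07 0.1 27 [0.5752 0.0576 0.0877] mm [0.5402 0.0209 0.0736] [0.6098 0.0897 0.0983]
top 0.1 0.125 48 [0.5508 0.0307 0.1133
[... 602 characters left out ...]
l [117.6204   0.4909   0.2417  45.4759]
scene spacer_small [118.0557   0.4836   0.2346  45.2769]
scene spacer_small [118.0758   0.4838   0.2344  44.8269]
scene 0.054 0.066 178 [0.5479 0.0282 0.0584] mm [ 5.217e-01 -5.000e-04  5.410e-02] [0.6094 0.0888 0.0658]
 circ 567.132080078125 50.02699661254883 55.630775451660156
scene 0.044 0.054 152 [0.5368 0.0197 0.0481] mm [ 0.5138 -0.006   0.044 ] [0.6049 0.0888 0.0539]
 circ 563.71240234375 47.140811920166016 58.61175537109375
scene 0.07 0.1 113 [0.5612 0.0416 0.0848] mm [0.5366 0.0166 0.0704] [0.6099 0.0898 0.0998]
scene 0.1 0.125 47 [0.548  0.0265 0.1087] mm [0.5406 0.0166 0.1002] [0.5609 0.036  0.1197]
real	0m26.360s
user	0m25.075s
sys	0m0.360s
```

```bash
python3 - <<'E'
from h import *
C=np.load("pics/top.npy")
np.set_printoptions(linewidth=250)
print((C[275:300,253:278,2]*1e3).round().astype(int))
print("desk near blue",np.median(C[255:275,490:510,2]),np.median(C[225:235,470:500,2]), "blue top",np.median(C[240:246,472:486,2]))
print((C[242:272,324:352,2]*1e3).round().astype(int))
f=cv2.cvtColor(cv2.imread("pics/top_b.png"),cv2.COLOR_BGR2GRAY)
print(f[244:272,326:350])
S=np.load("pics/scene.npy"); print("scene desk",np.median(S[330:345,430:445,2]))
print((S[254:276,214:244,2]*1e3).round().astype(int))
E
```

```text
[[  11   10    8   14   16   12   13   13   14   13   12   10    9   12    9   13   10   15   12   15   12   12   10   13   12]
 [  10    9   12   10   13   12   11   13   13   13   14   12   15    9   11   15   16   11   13   14   17   11   12   16   15]
 [  16   15   11    9   11   14   11   12   10   11   11   14   10   12   12    9   11   17   12   15   12   13   12   11   12]
 [  10   12   10    8    8   15    7   12   10   11    6   12   15   12   12   13   16   13   14    9   11   13   16   13   10]
 [  11    9   10   14    7   12    9   11   10   19   10   10   11   12   12   10   19   10   17   11   11   14    9   15    5]
 [   6   15   12   11   13   10   11   14   12   14   15   10    9   12   13   14   16   13   11   15   17   11   12    7   15]
 [  11 1196   12   12   10    9   14   17   14   12   10   12    6   14   12   10   14   13   11   10   19   12   12   14   13]
 [  10   10   14    8   12    9   12    9   11   12   14   15    9    7   13   11   14   12   14   12   13   10   12   15   15]
 [  13   14   10   13    9    9   13   11   14   14   20   11   12   12   13
[... 11297 characters left out ...]
  9  11  10  12  14  12  12  11  11  12  12  12   6   7   6   5   9   9   8   9   7]
 [  9   8  12  12  12   8  13   6   8   9   9  12  11  12  10  12   9   6   9   6   7  10   9  10   7   9   7   8   8   6]
 [ 10  12  12  14  13   9  12  10   9  15   7   9  11   8   8   7   8   6   8   9   8  11   9   7   9   8   5   7   8   4]
 [  9  10  10  12  11  14  10   9  10  10   9  10   8   9   9  10   6   8   6   7   9   9   8   7   8   8   8   7   8   8]
 [  6  10  10  10  11  10  10  10  11  13  12  12   8   6   8   7   7   8   5   7  10   8   6   7   9   7  10  11   8   8]
 [ 10  11  12   9  11  10  16  12  13  13  14   6   8   7   7   7   8   8   8   8  10   4  10  11   8   6   6   9   9   9]]
```

```bash
cat > f2.py <<'E'
from h import *
def parts(x,y,th,zb):
    a=np.arange(0,2*np.pi,.2); out=[]
    circ=lambda R,z:np.c_[x+R*np.cos(a),y+R*np.sin(a),np.full(len(a),z)]
    out.append(np.r_[circ(.0075,zb),circ(.0075,.113)]); out.append(np.r_[circ(.0075,.113),circ(.004,.12)])
    for k in range(2):
        t=th+k*np.pi/2; c,s=np.cos(t),np.sin(t)
        q=np.array([[.012,.0024],[.012,-.0024],[-.012,-.0024],[-.012,.0024]])@np.array([[c,s],[-s,c]])+[x,y]
        out.append(np.r_[np.c_[q,[zb]*4],np.c_[q,[.106]*4]])
    return out
def rm(p,prm,org,n,zb,S=8):
    im=np.zeros((n*S,n*S),np.uint8)
    for X in parts(*prm,zb): cv2.fillConvexPoly(im,cv2.convexHull(np.round(((proj(p,X)-org+.5)*S)*16-8).astype(np.int32)),255,shift=4)
    return cv2.resize(im,(n,n),interpolation=cv2.INTER_AREA)/255.
for c in("top","scene"):
    ps=[r.read_camera(c) for _ in range(5)]; p=ps[0]
    D=np.array([q["depth"] for q in ps]); D[D==0]=np.nan; p["depth"]=np.nanmedian(D,0); C=cloud(p); F=p["frame"]
    N=32; zb=.085; org=np.round(proj(p,[.55,.031,.1])[0]).astype(int)-N//2; sl=np.s_[org[1]:org[1]+N,org[0]:org[0]+N]
    dd=C[sl]; W=((dd[...,2]>zb)&(np.hypot(dd[...,0]-.55,dd[...,1]-.03)<.03)).astype(float)
    res=[]
    for d in range(0,90,6):
        g=minimize(lambda q:((rm(p,(.55+q[0]/1e3,.031+q[1]/1e3,np.deg2rad(d+3*q[2])),org,N,zb)-W)**2).sum(),[0,0,0],method="Nelder-Mead",options=dict(maxfev=80,initial_simplex=[[0,0,0],[3,0,0],[0,3,0],[0,0,1]]))
        res.append((g.fun,.55+g.x[0]/1e3,.031+g.x[1]/1e3,(d+3*g.x[2])%90))
    for q in sorted(res)[:5]: print(c,"mandrel",np.round(q,4))
    N=30; x,y=.484,.232; org=np.round(proj(p,[x,y,.015])[0]).astype(int)-N//2; sl=np.s_[org[1]:org[1]+N,org[0]:org[0]+N]
    zz=C[sl][...,2]; X=C[sl].reshape(-1,3); A=np.c_[X[:,:2],np.ones(len(X))]; w=np.ones(len(X),bool)
    for _ in range(6):
        k=np.linalg.lstsq(A[w],X[w,2],rcond=None)[0]; e=X[:,2]-A@k; w=np.abs(e)<.002
    e=e.reshape(N,N); e=np.clip(e,-.002,.008); h=np.percentile(e,96); W=np.clip(e/h,0,1); print("plane z",k@[x,y,1],"h",h)
    old=render
    for q in sorted(sum([fit(p,W,.036,x,y,org,N,z0=-.005)],[]))[:5]: print(c,"small",np.round(q,4))
    save(p,c+"_small",(org[0],org[1],N,N),12)
    cv2.imwrite(f"pics/{c}_e.png",cv2.resize(np.hstack([(W*255).astype(np.uint8),cv2.cvtColor(F[sl],cv2.COLOR_RGB2GRAY)]),None,fx=13,fy=13,interpolation=cv2.INTER_CUBIC))
print(r.get_state()["t"])
E
python3 f2.py; python3 -c "
import cv2,numpy as np
cv2.imwrite('pics/e.png',cv2.resize(np.vstack([cv2.imread('pics/top_e.png'),cv2.imread('pics/scene_e.png')]),(600,600)))"
```

```text
top mandrel [3.06100e+00 5.51900e-01 3.05000e-02 6.52081e+01]
top mandrel [3.07320e+00 5.51900e-01 3.05000e-02 6.57574e+01]
top mandrel [3.07570e+00 5.52100e-01 3.05000e-02 6.50757e+01]
top mandrel [3.08220e+00 5.51900e-01 3.05000e-02 6.54295e+01]
top mandrel [3.09850e+00 5.51900e-01 3.05000e-02 6.55178e+01]
plane z 0.011934117741860801 h 0.005320093885023991
top small [34.6852  0.4816  0.2329 27.3727]
top small [34.723   0.4815  0.2327 27.9029]
top small [34.7332  0.4815  0.2328 27.7805]
top small [34.7742  0.4817  0.233  28.427 ]
top small [34.8173  0.4818  0.233  27.8132]
scene mandrel [4.15070e+00 5.49700e-01 2.88000e-02 6.15879e+01]
scene mandrel [4.21960e+00 5.49700e-01 2.88000e-02 6.16911e+01]
scene mandrel [4.23880e+00 5.49800e-01 2.89000e-02 6.20181e+01]
scene mandrel [4.35900e+00 5.49600e-01 2.88000e-02 6.19438e+01]
scene mandrel [4.37080e+00 5.49400e-01 2.85000e-02 6.16012e+01]
plane z 0.009211369021954094 h 0.005435611994220188
scene small [104.9633   0.485    0.2359  45.0387]
scene small [105.0447   0.4854   0.2361  45.3667]
scene small [105.2907   0.4863   0.2374  47.3774]
scene small [105.3549   0.485    0.2358   1.3298]
scene small [105.3885   0.485    0.2356  89.9462]
2.2
```

View pics/e.png

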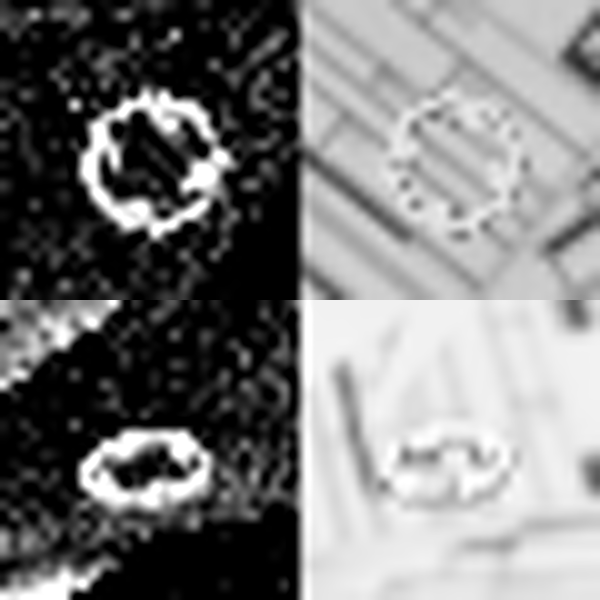

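```bash
cat > go.py <<'E'
# usage: go.py x y z yaw(y-axis deg, mod 180) -> dp, turn from the measured pose
import sys
from h import *
s=r.get_state(); R=np.array(s["ee_rot"]); p=np.array(s["eef_pos"])
x,y,z,a=map(float,sys.argv[1:5])
dp=R.T@(np.array([x,y,z])-p)/.25
ya=np.rad2deg(np.arctan2(R[1,1],R[0,1])); d=(a-ya+90)%180-90
print("dp",np.round(dp,4),"turn",round(-d/180,4),"yaw",round(ya,2),"pos",np.round(p,4),"tilt",np.round(R[:2,2],4),"j",np.round(s["joint_pos"],3),"F",np.round(s["force"],1),"w",round(s["grip_width"],3),"gf",round(s["gripper_force"],1),"t",s["t"])
E
python3 go.py .5765 -.3505 .231 62.7
```

```text
dp [-2.6431e+00 -2.6451e+00  1.3000e-03] turn 0.0425 yaw 70.36 pos [0.1765 0.4944 0.2313] tilt [-0.     -0.0001] j [ 1.228  0.238 -0.014  1.319  0.     1.571] F [ 0.2  0.4 -0.5] w 0.999 gf 0.0 t 2.2
```

```bash
Z='{"grip":-1,"dp":[-0.9,-0.9,0],"turn":0}'; python3 -m creep '[{"grip":-1,"dp":[-0.9,-0.9,0],"turn":0},{"grip":-1,"dp":[-0.9,-0.9,0],"turn":0},{"grip":-1,"dp":[-0.9,-0.9,0],"turn":0},{"grip":-1,"dp":[-0.9,-0.9,0],"turn":0},{"grip":-1,"dp":[-0.9,-0.9,0],"turn":0},{"grip":-1,"dp":[-0.9,-0.9,0],"turn":0},{"grip":-1,"dp":[-0.9,-0.9,0],"turn":0}]'; python3 go.py .5765 -.3505 .231 62.7
```

```text
t: 2.9
eef_pos: [0.3135, 0.2037, 0.2316]
ee_rot: [[-0.941, 0.339, 0.001], [0.339, 0.941, -0.001], [-0.001, -0.0, -1.0]]
force: [0.3, 0.2, -1.1]
grip_width: 1.001
gripper_force: 0.0
dp [-1.741  -1.7291  0.0044] turn 0.0416 yaw 70.2 pos [0.3135 0.2037 0.2316] tilt [ 0.0008 -0.0005] j [ 5.770e-01 -2.300e-02 -3.150e-01  1.278e+00 -1.000e-03  9.230e-01] F [ 0.3  0.2 -1.1] w 1.001 gf 0.0 t 2.9
```

```bash
python3 -m creep '[{"grip":-1,"dp":[-0.88,-0.87,0],"turn":0.0416},{"grip":-1,"dp":[-0.88,-0.87,0],"turn":0.0416},{"grip":-1,"dp":[-0.88,-0.87,0],"turn":0.0416},{"grip":-1,"dp":[-0.88,-0.87,0],"turn":0.0416},{"grip":-1,"dp":[-0.88,-0.87,0],"turn":0.0416},{"grip":-1,"dp":[-0.88,-0.87,0],"turn":0.0416},{"grip":-1,"dp":[-0.88,-0.87,0],"turn":0.0416}]' >/dev/null; python3 go.py .5765 -.3505 .1 62.7
```

```text
dp [-0.9583 -0.7394  0.5262] turn -0.0004 yaw 62.63 pos [ 0.4486 -0.076   0.2311] tilt [ 0.0009 -0.0012] j [-1.670e-01  1.180e-01 -1.660e-01  1.286e+00 -1.000e-03  3.110e-01] F [ 0.2 -0.2 -0.3] w 1.004 gf 0.0 t 3.6
```

```bash
python3 -m creep '[{"grip":-1,"dp":[-0.958,-0.739,0],"turn":0},{"grip":-1,"dp":[-0.958,-0.739,0.2],"turn":0},{"grip":-1,"dp":[-0.958,-0.739,0.52],"turn":0},{"grip":-1,"dp":[-0.958,-0.739,0.52],"turn":0},{"grip":-1,"dp":[-0.958,-0.739,0.52],"turn":0},{"grip":-1,"dp":[-0.958,-0.739,0.52],"turn":0},{"grip":-1,"dp":[-0.958,-0.739,0.52],"turn":0},{"grip":-1,"dp":[-0.958,-0.739,0.52],"turn":0},{"grip":-1,"dp":[-0.958,-0.739,0.52],"turn":0}]' >/dev/null; python3 go.py .5765 -.3505 .003 62.7
```

```text
dp [-0.0146 -0.0165  0.3889] turn 0.0007 yaw 62.83 pos [ 0.5753 -0.3453  0.1002] tilt [-0.0019  0.0013] j [-0.541  0.55   0.135  1.157  0.    -0.066] F [-0.6 -0.   0.8] w 0.998 gf 0.0 t 4.5
```

```bash
python3 -m creep '[{"grip":-1,"dp":[0,0,0.2],"turn":0},{"grip":-1,"dp":[0,0,0.2],"turn":0},{"grip":-1,"dp":[0,0,0.2],"turn":0}]' >/dev/null; python3 go.py .5765 -.3505 .003 62.7
```

```text
dp [-0.0163 -0.0201  0.197 ] turn 0.0013 yaw 62.93 pos [ 0.5752 -0.3442  0.0523] tilt [-0.0013  0.0008] j [-0.539  0.582  0.062  1.052  0.    -0.067] F [ 0.4 -0.3  1.2] w 0.998 gf 0.0 t 4.8
```

```bash
python3 -m creep '[{"grip":-1,"dp":[-0.0163,-0.02,0.15],"turn":0},{"grip":-1,"dp":[-0.0163,-0.02,0.195],"turn":0},{"grip":-1,"dp":[-0.0163,-0.02,0.195],"turn":0},{"grip":1,"dp":[-0.0163,-0.02,0.195],"turn":0},{"grip":1,"dp":[-0.0163,-0.02,0.195],"turn":0},{"grip":1,"dp":[-0.0163,-0.02,0.195],"turn":0},{"grip":1,"dp":[-0.0163,-0.02,0.195],"turn":0},{"grip":1,"dp":[-0.0163,-0.02,0.195],"turn":0}]' >/dev/null; python3 go.py .5765 -.3505 .003 62.7
```

```text
dp [0.0088 0.0036 0.0076] turn 0.001 yaw 62.87 pos [ 0.578  -0.3523  0.0049] tilt [ 0.0025 -0.0015] j [-0.547  0.63   0.017  0.956 -0.    -0.074] F [-1.9  1.7  7.6] w 0.615 gf 62.9 t 5.6
```

```bash
python3 -m creep '[{"grip":-0.6,"dp":[0.003,0,-0.006],"turn":0},{"grip":-0.6,"dp":[0.003,0,-0.006],"turn":0},{"grip":-0.6,"dp":[0.003,0,-0.006],"turn":0.25},{"grip":-0.6,"dp":[0.003,0,-0.006],"turn":0.25},{"grip":-0.6,"dp":[0.003,0,-0.006],"turn":0.25},{"grip":-0.6,"dp":[0.003,0,-0.006],"turn":0.25},{"grip":-0.6,"dp":[0.003,0,-0.006],"turn":0.25},{"grip":-0.6,"dp":[0.003,0,-0.006],"turn":0.25},{"grip":1,"dp":[0.003,0,-0.006],"turn":0.25},{"grip":1,"dp":[0.003,0,-0.006],"turn":0.25},{"grip":1,"dp":[0.003,0,-0.006],"turn":0.25},{"grip":1,"dp":[0.003,0,-0.006],"turn":0.25}]' >/dev/null; python3 go.py .5765 -.3505 .2 19
```

```text
dp [ 0.0041  0.0012 -0.7813] turn -0.0059 yaw 17.93 pos [ 0.5767 -0.3517  0.0047] tilt [ 0.0006 -0.0005] j [-0.548  0.629  0.015  0.956 -0.     0.71 ] F [-0.   0.8  5.3] w 0.613 gf 63.3 t 6.8
```

```bash
python3 -m creep '[{"grip":1,"dp":[0,0,-0.3],"turn":-0.006},{"grip":1,"dp":[0,0,-0.6],"turn":-0.006},{"grip":1,"dp":[0,0,-0.64],"turn":-0.006},{"grip":1,"dp":[0,0,-0.64],"turn":-0.006}]' >/dev/null; python3 go.py .551 .0297 .155 19
```

```text
dp [1.483  0.3937 0.0543] turn 0.0 yaw 19.0 pos [ 0.5785 -0.3528  0.1706] tilt [ 0.0075 -0.0047] j [-0.548  0.519  0.264  1.307 -0.     0.692] F [ 1.1 -0.9  0.1] w 0.608 gf 63.5 t 7.2
```

```bash
python3 -m creep '[{"grip":1,"dp":[0.9,0.24,0],"turn":0},{"grip":1,"dp":[0.9,0.24,0],"turn":0},{"grip":1,"dp":[0.9,0.24,0],"turn":0},{"grip":1,"dp":[0.9,0.24,0],"turn":0},{"grip":1,"dp":[0.9,0.24,0],"turn":0},{"grip":1,"dp":[0.9,0.24,0],"turn":0}]' >/dev/null; python3 go.py .551 .0297 .155 19
```

```text
dp [0.5584 0.1602 0.0353] turn 0.0013 yaw 19.23 pos [ 0.5592 -0.1153  0.1637] tilt [-0.0013  0.0011] j [-2.040e-01  3.470e-01 -3.400e-02  1.191e+00  1.000e-03  1.031e+00] F [ 0.  -0.8 -0.5] w 0.608 gf 63.4 t 7.8
```

```bash
python3 -m creep '[{"grip":1,"dp":[0.56,0.16,0],"turn":0},{"grip":1,"dp":[0.56,0.16,0],"turn":0},{"grip":1,"dp":[0.56,0.16,0],"turn":0},{"grip":1,"dp":[0.56,0.16,0],"turn":0},{"grip":1,"dp":[0.56,0.16,0],"turn":0}]' >/dev/null; python3 go.py .551 .0297 .155 19
cat > f3.py <<'E'
import sys
exec(open("f2.py").read().split("for c in(")[0])
from h import *
col,A,z=sys.argv[1],float(sys.argv[2]),float(sys.argv[3])
s=r.get_state(); R=np.array(s["ee_rot"]); t=np.array(s["eef_pos"])
for c in("top","scene"):
    p=r.read_camera(c); F=p["frame"].astype(float); N=60; org=np.round(proj(p,[t[0],t[1],z+.01])[0]).astype(int)-N//2
    f=F[org[1]:org[1]+N,org[0]:org[0]+N]; v={"b":f[...,2]-f[...,0],"o":f[...,0]-f[...,2]}.get(col,f.min(-1))
    m=(v>60).astype(np.uint8); save(p,f"held_{col}_{c}",(org[0],org[1],N,N),8); print(c,"pix",m.sum(),"tcp",np.round(proj(p,t)[0],1),"org",org)
E
python3 f3.py b .054 .15; cd pics; python3 -c "
import cv2,numpy as np
cv2.imwrite('held_b.png',cv2.resize(np.hstack([cv2.imread('held_b_top.png'),cv2.imread('held_b_scene.png')]),(800,400)))"
```

```text
dp [ 0.0134 -0.0011  0.0343] turn 0.0005 yaw 19.1 pos [0.5524 0.0266 0.1636] tilt [-0.0006 -0.0006] j [ 4.900e-02  3.170e-01 -8.000e-02  1.175e+00 -1.000e-03  1.286e+00] F [ 0.5  0.1 -0.5] w 0.613 gf 63.4 t 8.3
top pix 0 tcp [340.4 253.2] org [310 223]
scene pix 151 tcp [301.8 226.5] org [272 198]
```

View pics/held_b.png

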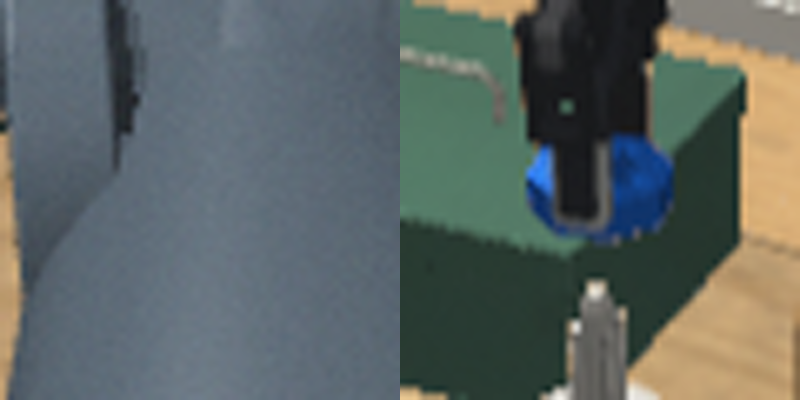

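```bash
python3 -m creep '[{"grip":1,"dp":[0.011,-0.002,0.1],"turn":0},{"grip":1,"dp":[0.011,-0.002,0.14],"turn":0},{"grip":1,"dp":[0.011,-0.002,0.16],"turn":0},{"grip":1,"dp":[0.011,-0.002,0.18],"turn":0},{"grip":1,"dp":[0.011,-0.002,0.18],"turn":0}]' >/dev/null; python3 go.py .551 .029 .1147 19
```

```text
dp [0.0035 0.0009 0.0165] turn -0.0005 yaw 18.91 pos [0.5511 0.0281 0.1188] tilt [-0.0005 -0.0002] j [ 0.051  0.344 -0.16   1.067 -0.     1.292] F [-0.4 -0.7  0. ] w 0.615 gf 63.4 t 8.9
```

```bash
python3 -m creep '[{"grip":1,"dp":[0.002,0.001,0.016],"turn":0},{"grip":1,"dp":[0.002,0.001,0.026],"turn":0},{"grip":1,"dp":[0.002,0.001,0.036],"turn":0},{"grip":1,"dp":[0.002,0.001,0.04],"turn":0},{"grip":1,"dp":[0.002,0.001,0.04],"turn":0}]' >/dev/null; python3 go.py .551 .029 .1147 19
```

```text
dp [-0.0007 -0.0006 -0.023 ] turn -0.0002 yaw 18.96 pos [0.5511 0.0292 0.109 ] tilt [-0.0002 -0.0001] j [ 0.053  0.351 -0.176  1.043 -0.     1.293] F [-0.9  0.3 -0.6] w 0.613 gf 63.4 t 9.4
```

```bash
python3 -m creep '[{"grip":1,"dp":[0,0,0.01],"turn":0},{"grip":1,"dp":[0,0,0.02],"turn":0},{"grip":1,"dp":[0,0,0.024],"turn":0},{"grip":1,"dp":[0,0,0.024],"turn":0}]' >/dev/null; python3 go.py .551 .029 .0647 19
```

```text
dp [-0.0006 -0.0002  0.1524] turn -0.0003 yaw 18.95 pos [0.551  0.0292 0.1028] tilt [-0.0004 -0.0001] j [ 0.053  0.356 -0.186  1.029 -0.     1.293] F [-1.1 -0.6 -1.2] w 0.611 gf 63.4 t 9.8
```

```bash
python3 -m creep '[{"grip":1,"dp":[0,0,0.03],"turn":0},{"grip":1,"dp":[0,0,0.06],"turn":0},{"grip":1,"dp":[0,0,0.09],"turn":0},{"grip":1,"dp":[0,0,0.12],"turn":0},{"grip":1,"dp":[0,0,0.135],"turn":0},{"grip":1,"dp":[0,0,0.142],"turn":0},{"grip":1,"dp":[0,0,0.146],"turn":0},{"grip":1,"dp":[0,0,0.146],"turn":0}]' >/dev/null; python3 go.py .551 .029 .0647 19
```

```text
dp [-0.0003 -0.0012  0.0077] turn -0.0003 yaw 18.95 pos [0.5513 0.0292 0.0666] tilt [ 0.0001 -0.0001] j [ 0.053  0.388 -0.24   0.942 -0.     1.293] F [-0.1 -1.2 -1. ] w 0.609 gf 63.4 t 10.6
```

```bash
python3 -m creep '[{"grip":1,"dp":[0,0,0.004],"turn":0},{"grip":1,"dp":[0,0,0.008],"turn":0},{"grip":1,"dp":[0,0,0.008],"turn":0}]' >/dev/null; python3 go.py .551 .029 .0647 19
```

```text
dp [-0.0003 -0.0012 -0.    ] turn -0.0003 yaw 18.95 pos [0.5513 0.0292 0.0647] tilt [ 0.0003 -0.0001] j [ 0.053  0.39  -0.243  0.938 -0.     1.293] F [0.3 1.  0.1] w 0.608 gf 63.4 t 10.9
```

```bash
python3 -m creep '[{"grip":1,"dp":[0,0,0.004],"turn":0},{"grip":1,"dp":[0,0,0.006],"turn":0},{"grip":1,"dp":[0,0,0.006],"turn":0}]' >/dev/null; python3 go.py .551 .029 .0647 19
```

```text
dp [-0.0003 -0.0015 -0.0005] turn -0.0003 yaw 18.95 pos [0.5513 0.0292 0.0646] tilt [ 0.0013 -0.    ] j [ 0.053  0.39  -0.244  0.936 -0.     1.293] F [-5.5 -1.  14.4] w 0.611 gf 65.2 t 11.2
```

```bash
python3 -m creep '[{"grip":-0.2,"dp":[0,0,-0.002],"turn":0},{"grip":-0.6,"dp":[0,0,-0.004],"turn":0},{"grip":-0.6,"dp":[0,0,-0.004],"turn":0},{"grip":-0.8,"dp":[0,0,-0.1],"turn":0},{"grip":-0.8,"dp":[0,0,-0.25],"turn":0},{"grip":-0.8,"dp":[0,0,-0.4],"turn":0},{"grip":-0.8,"dp":[0,0,-0.4],"turn":0}]' >/dev/null; python3 go.py .4907 -.2398 .165 13
```

```text
dp [-0.9361 -0.5882  0.0086] turn 0.0331 yaw 18.95 pos [0.5538 0.0293 0.1677] tilt [0.0075 0.0003] j [ 0.053  0.311 -0.077  1.175 -0.     1.293] F [ 0.8 -0.5 -0.3] w 0.897 gf 0.0 t 11.9
```

```bash
python3 -m creep '[{"grip":-0.8,"dp":[-0.936,-0.588,0],"turn":0.033},{"grip":-0.8,"dp":[-0.936,-0.588,0],"turn":0.033},{"grip":-0.8,"dp":[-0.936,-0.588,0],"turn":0.033},{"grip":-0.8,"dp":[-0.936,-0.588,0],"turn":0.033},{"grip":-0.8,"dp":[-0.936,-0.588,0],"turn":0.033},{"grip":-0.8,"dp":[-0.936,-0.588,0.2],"turn":0.033},{"grip":-0.8,"dp":[-0.936,-0.588,0.4],"turn":0.033},{"grip":-0.8,"dp":[-0.936,-0.588,0.5],"turn":0.033},{"grip":-0.8,"dp":[-0.936,-0.588,0.5],"turn":0.033}]' >/dev/null; python3 go.py .4907 -.2398 .004 13; cat > f4.py <<'E'
import sys
from h import *
G={"b":(.551,.030,.054,.06),"o1":(.551,.030,.045,.077),"o":(.4905,-.2386,.045,0)}
p=r.read_camera("top"); F=p["frame"].astype(float)
for k in sys.argv[1:]:
    x,y,A,z0=G[k]; N=40; org=np.round(proj(p,[x,y,z0+.01])[0]).astype(int)-N//2; f=F[org[1]:org[1]+N,org[0]:org[0]+N]
    v=f[...,2]-f[...,0] if k[0]=="b" else f[...,0]-f[...,2]; W=np.clip((v-np.median(v))/(np.percentile(v,90)-np.median(v)),0,1)
    print(k,np.round(fit(p,W,A,x,y,org,N,z0=z0)[:2],4))
C=cloud(p); m=(np.hypot(C[...,0]-.551,C[...,1]-.03)<.027)&(np.hypot(C[...,0]-.551,C[...,1]-.03)>.018); print("ring z",np.percentile(C[m][:,2],[20,50,80]))
E
python3 f4.py b
```

```text
dp [-0.0099  0.0232  0.1186] turn -0.0002 yaw 12.96 pos [ 0.4847 -0.2388  0.0337] tilt [-0.0074  0.0035] j [-0.458  0.41  -0.304  0.865 -0.     0.887] F [-0.4  1.2 -0.7] w 0.899 gf 0.0 t 12.8
b [[2.44113e+01 5.51900e-01 3.02000e-02 6.26650e+01]
 [2.44918e+01 5.51800e-01 3.02000e-02 6.44819e+01]]
ring z [0.07513423 0.07709649 0.07852801]
```

```bash
python3 -m creep '[{"grip":-0.8,"dp":[-0.006,0.015,0.06],"turn":0},{"grip":-0.8,"dp":[-0.006,0.015,0.1],"turn":0},{"grip":-0.8,"dp":[-0.006,0.015,0.117],"turn":0},{"grip":-0.8,"dp":[-0.006,0.015,0.117],"turn":0}]' >/dev/null; python3 go.py .4907 -.2398 .004 13
```

```text
dp [ 0.0035 -0.0052  0.0208] turn 0.0002 yaw 13.03 pos [ 0.4922 -0.2404  0.0092] tilt [ 0.     -0.0002] j [-0.454  0.443 -0.325  0.802 -0.     0.889] F [ 0.2  0.1 -0.2] w 0.899 gf 0.0 t 13.25
```

```bash
python3 -m creep '[{"grip":-0.8,"dp":[0.003,-0.005,0.013],"turn":0},{"grip":1,"dp":[0.003,-0.005,0.013],"turn":0},{"grip":1,"dp":[0.003,-0.005,0.013],"turn":0},{"grip":1,"dp":[0.003,-0.005,0.013],"turn":0},{"grip":1,"dp":[0.003,-0.005,0.013],"turn":0},{"grip":1,"dp":[0.003,-0.005,0.013],"turn":0},{"grip":1,"dp":[0.003,-0.005,0.013],"turn":0}]' >/dev/null; python3 go.py .4907 -.2398 .006 58
```

```text
dp [ 0.0015 -0.0002  0.0017] turn -0.25 yaw 13.01 pos [ 0.4908 -0.2402  0.0064] tilt [ 0.0006 -0.0004] j [-0.455  0.444 -0.332  0.793 -0.     0.889] F [-1.7  1.8  7.8] w 0.505 gf 61.2 t 13.95
```

```bash
python3 -m creep '[{"grip":-0.4,"dp":[0,0,0],"turn":0},{"grip":-0.4,"dp":[0,0,0],"turn":0},{"grip":-0.4,"dp":[0,0,0],"turn":-0.25},{"grip":-0.4,"dp":[0,0,0],"turn":-0.25},{"grip":-0.4,"dp":[0,0,0],"turn":-0.25},{"grip":-0.4,"dp":[0,0,0],"turn":-0.25},{"grip":-0.4,"dp":[0,0,0],"turn":-0.25},{"grip":-0.4,"dp":[0,0,0],"turn":-0.25},{"grip":1,"dp":[0,0,0],"turn":-0.25},{"grip":1,"dp":[0,0,0],"turn":-0.25},{"grip":1,"dp":[0,0,0],"turn":-0.25},{"grip":1,"dp":[0,0,0],"turn":-0.25}]' >/dev/null; python3 go.py .4907 -.2398 .006 64; python3 -m creep '[{"grip":1,"dp":[0,0,-0.2],"turn":-0.033},{"grip":1,"dp":[0,0,-0.4],"turn":-0.033},{"grip":1,"dp":[0,0,-0.62],"turn":-0.033},{"grip":1,"dp":[0,0,-0.62],"turn":-0.033}]' >/dev/null;  python3 go.py .5513 .0292 .165 64
```

```text
dp [ 0.0009  0.0008 -0.0001] turn -0.0338 yaw 57.91 pos [ 0.4908 -0.2401  0.006 ] tilt [ 0.0002 -0.0003] j [-0.455  0.445 -0.333  0.793 -0.     0.105] F [-0.7  0.8  5.3] w 0.507 gf 61.3 t 15.15
dp [0.2692 1.0737 0.0046] turn -0.0008 yaw 63.85 pos [ 0.4934 -0.2414  0.1668] tilt [ 0.0085 -0.0042] j [-4.550e-01  3.010e-01 -9.400e-02  1.166e+00 -0.000e+00  1.000e-03] F [ 0.8 -0.1 -1. ] w 0.505 gf 61.6 t 15.55
```

```bash
python3 -m creep '[{"grip":1,"dp":[0.2,0.8,0],"turn":0},{"grip":1,"dp":[0.2,0.8,0],"turn":0},{"grip":1,"dp":[0.2,0.8,0],"turn":0},{"grip":1,"dp":[0.2,0.8,0],"turn":0},{"grip":1,"dp":[0.2,0.8,0],"turn":0}]' >/dev/null; python3 go.py .5513 .0292 .165 64
```

```text
dp [ 0.0481  0.2569 -0.0194] turn 0.0008 yaw 64.14 pos [ 0.5341 -0.0338  0.1601] tilt [-0.0002  0.0012] j [-6.400e-02  2.890e-01 -1.290e-01  1.153e+00  1.000e-03  3.870e-01] F [ 0.6  0.2 -0.6] w 0.509 gf 61.6 t 16.05
```

```bash
python3 -m creep '[{"grip":1,"dp":[0.048,0.257,0],"turn":0},{"grip":1,"dp":[0.048,0.257,0],"turn":0},{"grip":1,"dp":[0.048,0.257,0],"turn":0},{"grip":1,"dp":[0.048,0.257,0],"turn":0},{"grip":1,"dp":[0.048,0.257,0],"turn":0}]' >/dev/null; python3 go.py .5513 .0292 .12 64
```

```text
dp [0.008  0.0222 0.1615] turn -0.0007 yaw 63.87 pos [0.5507 0.0233 0.1604] tilt [-0.0006 -0.0005] j [ 0.043  0.315 -0.09   1.166 -0.     0.499] F [ 0.1 -0.2  0.2] w 0.503 gf 61.6 t 16.55
```

Now down to bottom ≈ 0.114.

```bash
python3 -m creep '[{"grip":1,"dp":[0.008,0.0222,0.03],"turn":0},{"grip":1,"dp":[0.008,0.0222,0.07],"turn":0},{"grip":1,"dp":[0.008,0.0222,0.11],"turn":0},{"grip":1,"dp":[0.008,0.0222,0.14],"turn":0},{"grip":1,"dp":[0.008,0.0222,0.16],"turn":0},{"grip":1,"dp":[0.008,0.0222,0.16],"turn":0}]' >/dev/null; python3 go.py .5513 .0292 .112 64
```

```text
dp [-0.0024 -0.0038  0.0304] turn -0.0003 yaw 63.95 pos [0.5512 0.0303 0.1196] tilt [-0.0015 -0.0002] j [ 0.055  0.345 -0.157  1.071 -0.     0.51 ] F [-0.2 -0.3 -0.3] w 0.506 gf 61.6 t 17.15
```

```bash
python3 -m creep '[{"grip":1,"dp":[-0.002,-0.004,0.012],"turn":0},{"grip":1,"dp":[-0.002,-0.004,0.024],"turn":0},{"grip":1,"dp":[-0.002,-0.004,0.034],"turn":0},{"grip":1,"dp":[-0.002,-0.004,0.044],"turn":0},{"grip":1,"dp":[-0.002,-0.004,0.054],"turn":0},{"grip":1,"dp":[-0.002,-0.004,0.054],"turn":0}]' >/dev/null; python3 go.py .5513 .0292 .083 64
```

```text
dp [ 0.0004 -0.0008  0.0948] turn -0.0003 yaw 63.95 pos [0.5515 0.0293 0.1067] tilt [-0.0006 -0.0001] j [ 0.053  0.354 -0.178  1.039 -0.     0.508] F [-0.5  0.1 -0.3] w 0.504 gf 61.6 t 17.75
```

```bash
python3 -m creep '[{"grip":1,"dp":[0,0,0.025],"turn":0},{"grip":1,"dp":[0,0,0.05],"turn":0},{"grip":1,"dp":[0,0,0.07],"turn":0},{"grip":1,"dp":[0,0,0.085],"turn":0},{"grip":1,"dp":[0,0,0.09],"turn":0},{"grip":1,"dp":[0,0,0.094],"turn":0},{"grip":1,"dp":[0,0,0.094],"turn":0}]' >/dev/null; python3 go.py .5513 .0292 .083 64
```

```text
dp [ 0.0014 -0.0013  0.0022] turn -0.0003 yaw 63.95 pos [0.5518 0.0293 0.0836] tilt [ 0.     -0.0001] j [ 0.053  0.374 -0.214  0.983 -0.     0.508] F [ 0.6  0.3 -1.3] w 0.504 gf 61.6 t 18.45
```

```bash
python3 -m creep '[{"grip":1,"dp":[0,0,0.004],"turn":0},{"grip":1,"dp":[0,0,0.006],"turn":0},{"grip":1,"dp":[0,0,0.006],"turn":0}]' >/dev/null; python3 go.py .5513 .0292 .083 64
```

```text
dp [ 0.0022 -0.0015 -0.0002] turn -0.0003 yaw 63.95 pos [0.5519 0.0293 0.0829] tilt [ 0.001  -0.0001] j [ 0.053  0.374 -0.216  0.98  -0.     0.508] F [-2.4 -0.5  6.3] w 0.505 gf 62.4 t 18.75
```

```bash
python3 -m creep '[{"grip":-0.1,"dp":[0,0,-0.002],"turn":0},{"grip":-0.4,"dp":[0,0,-0.004],"turn":0},{"grip":-0.4,"dp":[0,0,-0.004],"turn":0},{"grip":-0.5,"dp":[0,0,-0.1],"turn":0},{"grip":-0.5,"dp":[0,0,-0.25],"turn":0},{"grip":-0.5,"dp":[0,0,-0.38],"turn":0},{"grip":-0.5,"dp":[0,0,-0.38],"turn":0}]' >/dev/null; python3 go.py .481 .231 .18 72.5; python3 - <<'E'
from h import *
C=np.load("pics/top.npy").reshape(-1,3)
for y in np.arange(.14,.33,.03):
    P=C[(abs(C[:,1]-y)<.015)&(C[:,2]>.04)&(C[:,2]<.3)&(C[:,0]>.4)&(C[:,0]<.9)]
    if len(P): print(round(y,2),len(P),np.percentile(P[:,0],[1,5,95]).round(3),np.percentile(P[:,2],[5,50,95]).round(3))
E
```

```text
dp [0.6164 0.596  0.0035] turn -0.0475 yaw 63.95 pos [0.554  0.0295 0.1813] tilt [0.0069 0.0003] j [ 0.053  0.304 -0.051  1.209 -0.     0.508] F [1.1 0.4 0.2] w 0.751 gf 0.0 t 19.45
0.14 1230 [0.598 0.604 0.865] [0.089 0.094 0.277]
0.17 1215 [0.594 0.599 0.868] [0.089 0.094 0.294]
0.2 983 [0.589 0.593 0.847] [0.088 0.093 0.291]
0.23 886 [0.585 0.588 0.766] [0.089 0.093 0.098]
0.26 890 [0.581 0.585 0.758] [0.089 0.093 0.097]
0.29 886 [0.576 0.58  0.754] [0.089 0.093 0.096]
0.32 893 [0.572 0.577 0.749] [0.089 0.093 0.096]
```

```bash
python3 -m creep '[{"grip":-0.5,"dp":[0.61,0.596,0],"turn":-0.0475},{"grip":-0.5,"dp":[0.61,0.596,0],"turn":-0.0475},{"grip":-0.5,"dp":[0.61,0.596,0],"turn":-0.0475},{"grip":-0.5,"dp":[0.61,0.596,0],"turn":-0.0475},{"grip":-0.5,"dp":[0.61,0.596,0.15],"turn":-0.0475},{"grip":-0.5,"dp":[0.61,0.596,0.35],"turn":-0.0475},{"grip":-0.5,"dp":[0.61,0.596,0.5],"turn":-0.0475},{"grip":-0.5,"dp":[0.61,0.596,0.54],"turn":-0.0475},{"grip":-0.5,"dp":[0.61,0.596,0.54],"turn":-0.0475}]' >/dev/null; python3 go.py .481 .231 .01 72.5;python3 f4.py o1
```

```text
dp [-0.0059  0.008   0.123 ] turn -0.0 yaw 72.5 pos [0.4791 0.2296 0.0408] tilt [-0.0031 -0.0016] j [ 0.447  0.386 -0.322  0.865 -0.     0.752] F [-0.   0.4  0.8] w 0.745 gf 0.0 t 20.35
o1 [[4.94067e+01 5.51800e-01 3.03000e-02 6.31546e+01]
 [4.94408e+01 5.51800e-01 3.03000e-02 6.31559e+01]]
ring z [0.07674117 0.09087041 0.0941164 ]
```

```bash
python3 -m creep '[{"grip":-0.5,"dp":[-0.003,0.004,0.06],"turn":0},{"grip":-0.5,"dp":[-0.003,0.004,0.1],"turn":0},{"grip":-0.5,"dp":[-0.003,0.004,0.115],"turn":0},{"grip":-0.5,"dp":[-0.003,0.004,0.115],"turn":0}]' >/dev/null; python3 go.py .481 .231 .0065 72.5; python3 f3.py w .036 0; cd pics; python3 -c "
import cv2,numpy as np
cv2.imwrite('held_w.png',cv2.resize(np.hstack([cv2.imread('held_w_top.png'),cv2.imread('held_w_scene.png')]),(800,400)))"
```

```text
dp [0.0016 0.0002 0.0287] turn -0.0001 yaw 72.49 pos [0.4814 0.2308 0.0137] tilt [0.0002 0.    ] j [ 0.447  0.419 -0.354  0.797 -0.     0.753] F [-0.1  0.3  0.3] w 0.751 gf 0.0 t 20.8
top pix 2786 tcp [262.1 289.7] org [232 260]
scene pix 2783 tcp [229.3 264.1] org [199 235]
```

View pics/held_w.png

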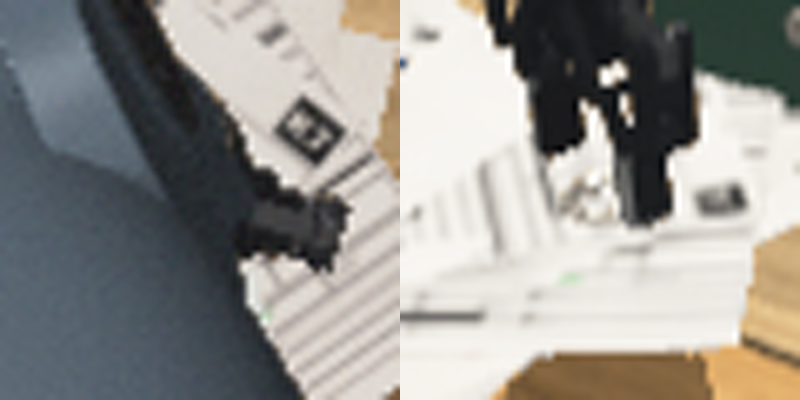

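```bash
python3 -m creep '[{"grip":-0.5,"dp":[0,0,0.015],"turn":0},{"grip":-0.5,"dp":[0,0,0.027],"turn":0},{"grip":-0.5,"dp":[0,0,0.027],"turn":0}]'; python3 -m creep '[{"grip":1,"dp":[0,0,0],"turn":0},{"grip":1,"dp":[0,0,0],"turn":0},{"grip":1,"dp":[0,0,0],"turn":0},{"grip":1,"dp":[0,0,0],"turn":0},{"grip":1,"dp":[0,0,0],"turn":0},{"grip":1,"dp":[0,0,0],"turn":0}]' >/dev/null; python3 go.py .481 .231 .0065 27.5
```

```text
t: 21.2
eef_pos: [0.4809, 0.2307, 0.0062]
ee_rot: [[-0.954, 0.301, -0.001], [0.301, 0.954, -0.0], [0.0, -0.001, -1.0]]
force: [0.3, -0.7, -0.4]
grip_width: 0.745
gripper_force: 0.0
dp [0.001  0.0001 0.0018] turn 0.25 yaw 72.5 pos [0.4812 0.2309 0.0069] tilt [0.0003 0.0001] j [ 0.447  0.427 -0.363  0.781 -0.     0.753] F [-0.8 -1.4  4.7] w 0.399 gf 60.1 t 21.8
```

```bash
python3 -m creep '[{"grip":-0.15,"dp":[0,0,0],"turn":0},{"grip":-0.15,"dp":[0,0,0],"turn":0},{"grip":-0.15,"dp":[0,0,0],"turn":0.25},{"grip":-0.15,"dp":[0,0,0],"turn":0.25},{"grip":-0.15,"dp":[0,0,0],"turn":0.25},{"grip":-0.15,"dp":[0,0,0],"turn":0.25},{"grip":-0.15,"dp":[0,0,0],"turn":0.25},{"grip":-0.15,"dp":[0,0,0],"turn":0.25},{"grip":1,"dp":[0,0,0],"turn":0.25},{"grip":1,"dp":[0,0,0],"turn":0.25},{"grip":1,"dp":[0,0,0],"turn":0.25},{"grip":1,"dp":[0,0,0],"turn":0.25}]' >/dev/null; python3 go.py .481 .231 .0065 64; python3 -m creep '[{"grip":1,"dp":[0,0,-0.2],"turn":0},{"grip":1,"dp":[0,0,-0.4],"turn":-0.03},{"grip":1,"dp":[0,0,-0.62],"turn":-0.2025},{"grip":1,"dp":[0,0,-0.62],"turn":-0.2025},{"grip":1,"dp":[0,0,-0.62],"turn":-0.2025},{"grip":1,"dp":[0,0,-0.62],"turn":-0.2025},{"grip":1,"dp":[0,0,-0.62],"turn":-0.2025}]' >/dev/null;  python3 go.py .5515 .0292 .163 64
```

```text
dp [ 0.0008 -0.0004  0.0012] turn -0.2024 yaw 27.57 pos [0.4812 0.2309 0.0068] tilt [ 0.0002 -0.    ] j [ 0.447  0.427 -0.363  0.781 -0.     1.537] F [-1.3 -0.6  5.9] w 0.402 gf 60.1 t 23.0
dp [-0.6059 -0.6024 -0.0061] turn 0.0004 yaw 64.07 pos [0.4811 0.2309 0.1615] tilt [-0.0001 -0.0001] j [ 0.447  0.285 -0.131  1.155 -0.     0.9  ] F [ 0.1  0.2 -0.9] w 0.4 gf 60.1 t 23.7
```

```bash
python3 -m creep '[{"grip":1,"dp":[-0.606,-0.602,-0.006],"turn":0},{"grip":1,"dp":[-0.606,-0.602,-0.006],"turn":0},{"grip":1,"dp":[-0.606,-0.602,-0.006],"turn":0},{"grip":1,"dp":[-0.606,-0.602,-0.006],"turn":0},{"grip":1,"dp":[-0.606,-0.602,-0.006],"turn":0},{"grip":1,"dp":[-0.606,-0.602,-0.006],"turn":0},{"grip":1,"dp":[-0.606,-0.602,-0.006],"turn":0}]' >/dev/null; python3 go.py .5515 .0292 .121 64; python3 f3.py s .036 .155
```

```text
dp [-0.0033  0.0002  0.1668] turn -0.0008 yaw 63.85 pos [0.5508 0.0295 0.1627] tilt [-0.001   0.0003] j [ 0.053  0.315 -0.085  1.172  0.     0.51 ] F [-0.4  0.8  0.1] w 0.399 gf 60.1 t 24.4
top pix 3535 tcp [339.2 253.9] org [309 224]
scene pix 1820 tcp [300.5 226.8] org [270 196]
```

View pics/held_s_scene.png

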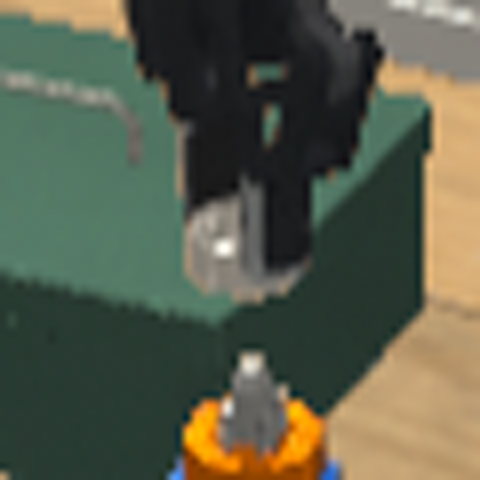

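```bash
python3 -m creep '[{"grip":1,"dp":[-0.002,0,0.03],"turn":0},{"grip":1,"dp":[-0.002,0,0.07],"turn":0},{"grip":1,"dp":[-0.002,0,0.11],"turn":0},{"grip":1,"dp":[-0.002,0,0.14],"turn":0},{"grip":1,"dp":[-0.002,0,0.16],"turn":0},{"grip":1,"dp":[-0.002,0,0.165],"turn":0}]' >/dev/null; python3 go.py .5515 .0292 .1128 64;  python3 -m creep '[{"grip":1,"dp":[0,0,0.012],"turn":0},{"grip":1,"dp":[0,0,0.024],"turn":0},{"grip":1,"dp":[0,0,0.034],"turn":0},{"grip":1,"dp":[0,0,0.04],"turn":0},{"grip":1,"dp":[0,0,0.04],"turn":0}]' >/dev/null; python3 go.py .5513 .0292 .1008 64
```

```text
dp [-0.0006  0.0016  0.0325] turn -0.0003 yaw 63.95 pos [0.5512 0.0289 0.1209] tilt [-0.0013 -0.0002] j [ 0.052  0.343 -0.156  1.073 -0.     0.507] F [ 0.   0.4 -0.8] w 0.4 gf 60.1 t 25.1
dp [0.0014 0.0008 0.0434] turn -0.0003 yaw 63.95 pos [0.5515 0.0289 0.1117] tilt [-0.0002 -0.0001] j [ 0.052  0.35  -0.171  1.05  -0.     0.507] F [-0.3  0.6 -0.8] w 0.395 gf 60.1 t 25.6
```

```bash
python3 -m creep '[{"grip":1,"dp":[0,0,0.008],"turn":0},{"grip":1,"dp":[0,0,0.014],"turn":0},{"grip":1,"dp":[0,0,0.014],"turn":0}]' | grep -A0 force; python3 -m creep '[{"grip":1,"dp":[0,0,0.01],"turn":0},{"grip":1,"dp":[0,0,0.02],"turn":0},{"grip":1,"dp":[0,0,0.025],"turn":0},{"grip":1,"dp":[0,0,0.028],"turn":0},{"grip":1,"dp":[0,0,0.028],"turn":0}]' >/dev/null; python3 go.py .5513 .0292 .1008 64
```

```text
force: [-0.4, -0.9, 0.2]
--
gripper_force: 60.1
dp [0.0014 0.0007 0.0014] turn -0.0003 yaw 63.95 pos [0.5515 0.0289 0.1012] tilt [-0.0003 -0.0001] j [ 0.052  0.358 -0.187  1.025 -0.     0.507] F [-0.3  0.4 -0.7] w 0.401 gf 60.1 t 26.4
```

```bash
python3 -m creep '[{"grip":1,"dp":[0,0,0.004],"turn":0},{"grip":1,"dp":[0,0,0.006],"turn":0},{"grip":1,"dp":[0,0,0.006],"turn":0}]' | grep -A1 -E "force|pos"
```

```text
eef_pos: [0.5518, 0.0289, 0.1007]
ee_rot: [[-0.898, 0.439, 0.001], [0.439, 0.898, -0.0], [-0.001, 0.0, -1.0]]
force: [-2.9, 0.1, 8.3]
grip_width: 0.403
gripper_force: 61.1
```

Home. Release, rise and move aside, then check.

```bash
python3 -m creep '[{"grip":0,"dp":[0,0,-0.002],"turn":0},{"grip":-0.3,"dp":[0,0,-0.003],"turn":0},{"grip":-0.3,"dp":[0,0,-0.003],"turn":0},{"grip":-0.3,"dp":[0,0,-0.1],"turn":0},{"grip":-0.3,"dp":[0,0,-0.25],"turn":0},{"grip":-0.3,"dp":[0,0,-0.38],"turn":0},{"grip":-0.3,"dp":[0.6,-0.6,-0.38],"turn":0},{"grip":-0.3,"dp":[0.6,-0.6,-0.38],"turn":0},{"grip":-0.3,"dp":[0.6,-0.6,-0.38],"turn":0},{"grip":-0.3,"dp":[0.6,-0.6,-0.38],"turn":0},{"grip":-0.3,"dp":[0.6,-0.6,-0.38],"turn":0}]' >/dev/null; python3 - <<'E'
from h import *
p=r.read_camera("top"); C=cloud(p); rr=np.hypot(C[...,0]-.5515,C[...,1]-.03)
for a,b in((.0145,.018),(.0195,.0215),(.024,.0265)): print(a,np.percentile(C[(rr>a)&(rr<b)][:,2],[10,50,90]).round(4))
save(p,"fin_t",(310,230,60,60),7); q=r.read_camera("scene"); save(q,"fin_s",(272,235,60,60),7)
cv2.imwrite("pics/fin.png",np.hstack([cv2.resize(cv2.imread(f"pics/fin_{k}.png"),(400,400)) for k in "ts"])); print(r.get_state()["eef_pos"],r.get_state()["t"])
E
```

```text
0.0145 [0.0974 0.1102 0.1128]
0.0195 [0.0909 0.0935 0.0964]
0.024 [0.0741 0.0776 0.08  ]
[ 0.34970368 -0.0403968   0.19521119] 27.9
```

View pics/fin.png

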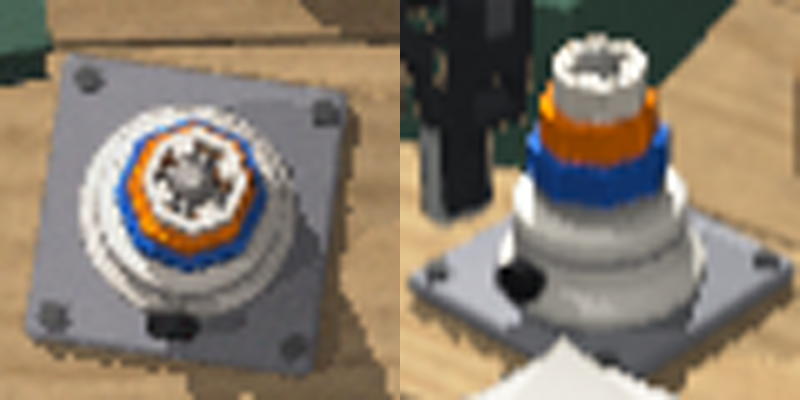

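All three sit flat and stacked on the mandrel (top view, 193,180), at heights 77/94/111 mm. Handing in.

```bash
python3 -m creep '[{"grip":-0.3,"dp":[0,0,0],"turn":0},{"grip":-0.3,"dp":[0,0,0],"turn":0}]' >/dev/null; python3 -c "
from rig import r
print(r.finish_job())"
```

```text
the job is handed in; nothing more can be done
None
```

All three spacers are threaded fully home on the mandrel in order (large, medium, small), released with the arm clear; the job was handed in at about 28 s of the 72 s allowed, and no verdict was shown.

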